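Line up the bar sections by height

TASK

Fill the four empty ring marks on the blue plate with the four loose steel bar sections, so that the row of six rises step by step from the shortest bar at one end to the tallest at the other. Stand each bar upright and centred on its mark, without tipping any bar over, and leave the two end bars standing where they are.

Things in the scene. Friction and masses are not known exactly. Their poses are not given: they have to be found in the camera images.
- bar_30: Loose plain steel round bar section, standing on end on the bench: diameter 32 mm, 30 mm tall (second shortest of the six; all six have the same diameter and finish and differ in height alone), about 0.19 kg. Origin at the centre of its underside, z up along its axis; it is round, so its yaw means nothing.
- bar_40: Loose plain steel round bar section, standing on end on the bench: diameter 32 mm, 40 mm tall (third shortest; all six have the same diameter and finish and differ in height alone), about 0.25 kg. Origin at the centre of its underside, z up along its axis; it is round, so its yaw means nothing.
- bar_50: Loose plain steel round bar section, standing on end on the bench: diameter 32 mm, 50 mm tall (fourth shortest; all six have the same diameter and finish and differ in height alone), about 0.32 kg. Origin at the centre of its underside, z up along its axis; it is round, so its yaw means nothing.
- bar_60: Loose plain steel round bar section, standing on end on the bench: diameter 32 mm, 60 mm tall (second tallest; all six have the same diameter and finish and differ in height alone), about 0.38 kg. Origin at the centre of its underside, z up along its axis; it is round, so its yaw means nothing.
- bar_20: The shortest steel bar section, diameter 32 mm, 20 mm tall, 0.13 kg. It already stands loose on the ring mark at one end of the blue plate (either end) and stays there. Origin at the centre of its underside, z up.
- bar_70: The tallest steel bar section, diameter 32 mm, 70 mm tall, 0.44 kg. It already stands loose on the ring mark at the other end of the same plate and stays there. Origin at the centre of its underside, z up.
- mark_1: Empty place 1 of four: flat white ring mark, 39 mm outside, 29 mm inside, on a blue plate (60 x 270 x 8 mm, fixed flat on the bench, no rims). Marks 1 to 4 lie in line along the plate, 42 mm apart, towards their own +y; the end bars stand 42 mm beyond mark 1 and mark 4, either way round. Origin: ring centre on the plate top, 8 mm above the bench; z up, x across the row.
- mark_2: Empty place 2 of four: flat white ring mark, 39 mm outside, 29 mm inside, on a blue plate (60 x 270 x 8 mm, fixed flat on the bench, no rims). Marks 1 to 4 lie in line along the plate, 42 mm apart, towards their own +y; the end bars stand 42 mm beyond mark 1 and mark 4, either way round. Origin: ring centre on the plate top, 8 mm above the bench; z up, x across the row.
- mark_3: Empty place 3 of four: flat white ring mark, 39 mm outside, 29 mm inside, on a blue plate (60 x 270 x 8 mm, fixed flat on the bench, no rims). Marks 1 to 4 lie in line along the plate, 42 mm apart, towards their own +y; the end bars stand 42 mm beyond mark 1 and mark 4, either way round. Origin: ring centre on the plate top, 8 mm above the bench; z up, x across the row.
- mark_4: Empty place 4 of four: flat white ring mark, 39 mm outside, 29 mm inside, on a blue plate (60 x 270 x 8 mm, fixed flat on the bench, no rims). Marks 1 to 4 lie in line along the plate, 42 mm apart, towards their own +y; the end bars stand 42 mm beyond mark 1 and mark 4, either way round. Origin: ring centre on the plate top, 8 mm above the bench; z up, x across the row.
Mind the look-alikes: they are no part of the job. Leave any black look-alike of the bar_30 alone.

How it is judged:
By the outcome, as a careful person would: the job done as asked, in the order asked, and still so for the second after the job is handed in, with the robot touching nothing.
It also fails if it takes over 102 s, if anything falls off the work surface, if the arm or the gripper's body presses on something with over 40 N, if the wrist force passes 120 N, or if a joint passes its speed limit or range.

ROBOT

A 6-joint arm with a two-finger parallel gripper is mounted at the origin on the work surface. World frame = base frame: x ahead of the robot, y to its left, z up, the work surface at z = 0. Lengths are in m, angles in rad, forces in N, time in s.
With the tool pointing down it reaches from about 0.35 to 0.875 m from the base axis. Payload 4.2 kg.
Tool frame: the origin (TCP) lies between the finger pads; the fingertips stand 11 mm ahead of it and the grasp point (between the pads) lies 8 mm behind it; z points along the fingers, y is the line along which they close (so a half turn about z gives the same grasp; the last joint's range is limited). The gripper opens to 87 mm and grips with 3 to 60 N. Pads are 19 mm wide; open, the fingers measure 117 mm over their backs; the gripper's body (75 mm by 190 mm) begins 51 mm behind the grasp point.
Start: joints at [1.548, 0.385, 0.008, 0, -1.194, -0.259], TCP at [0.174, 0.6, 0.234] pointing down, gripper open.
Joint ranges: [-3.14, 3.14], [-1.21, 2.06], [-1.07, 1.41], [-3.16, 2.05], [-2.99, -0.16], [-3.1, 3.1]. Speed limits (rad/s): [2.79, 2.79, 3.14, 3.14, 3.14, 3.14].

INTERFACE

Orientations are given as a unit quaternion [w, x, y, z].
In Python, from rig import env gives the robot as it stands.
- The arm moves only by the tool move_arm, never from a script. Its argument "targets" is a list of rows, each a list of 3 entries, a list of its own where there are three numbers: the shift along the tool's x, y, z in cm, then the turn about the tool's z in degrees, then the closure, from 0 (fully open) to 1 (shut). In form: [[[x, y, z], roll, jaw], ...]. A call has 1 to 10 rows; each row shifts and turns the commanded pose from where the row before left it, along the tool's axes as they then stand; what a row does not reach is not made up. A row lasts 1/8 s, in which the tool goes at most 62.5 mm and 10.7 degrees, less where a joint would pass 70% of its speed; a pose out of reach is approached as far as the arm can. A call is refused whole if a number of a shift passes 6.25 or a number of a turn 10.7, either way. A call with a gripper value outside its range is refused whole. The fingers move at their own pace and stop on an object; "force" is the grip in N (left out, the last holds). Time passes only in rows, so rows that do not move let the fingers close. It gives the time, the measured TCP pose, the force, the opening and the grip force at its end, in the units of the state.
- env.state(): the state, without advancing time (a new reading comes with each control period).
- env.get_image(name): name is "scene" or "top"; returns the picture (420x560x3 uint8, red, green, blue); there is no depth.
- env.camera_model(name): a dict with "fov_y" (degrees; the focal length in pixels is half the picture's height over the tangent of half this angle, whatever the lens; pixels are square), "cx", "cy" (the principal point, pixels), "k1" (the pictures are not rectified: a ray, as slopes to the right and down, at radius r is drawn at 1 + k1 r^2 times it, then the intrinsics apply), "R" (3x3) and "t" (3): a world point X has camera coordinates R X + t. Camera axes: x right, y down, z forward; pixel columns grow to the right and rows downward; lengths in m; the calibration is good to about 2 mm. A picture is of the moment at which its call begins. camera_model takes no time and is no camera call.
- env.job_done(): hands the job in; it is judged then, once.
The state is a dict: "t": time; "joint_positions": joint angles; "joint_velocities": joint speeds; "joint_torque": joint torques, N m; "ee_pos": TCP position; "eef_rot": TCP orientation; "contact_force": force on the tool from outside, world axes, zero at the start; "moment": the same for the moment, N m; "finger_gap": finger opening in m; "grasp_force": force on a finger pad.
Only numpy, scipy, OpenCV 4.12 (cv2) and the standard library are available. Lean on these libraries where they do the work, as an engineer would, in place of code of your own. Each camera call takes 0.05 s, during which the arm holds its last target. There are 200 camera calls.

## Working session

There is one attempt and no reset: what is moved stays moved. The work goes in short steps, Python scripts to look and compute and a tool call to move; the robot and the scene stay as the last step left them, time stands still between calls to the robot, and variables do not carry over. Pictures are saved under pics/ and viewed, at most 14 in all, crops included, and the job is handed in when it is done.

Besides the shell and the picture viewer there is one more tool, called after ">>>" by a JSON object that holds its "name" and its "arguments". move_arm: Moves the arm, as the interface text tells. Its arguments: {"type":"object","properties":{"targets":{"type":"array","items":{"type":"array"}},"force":{"type":"number"}},"required":["targets"]}

```bash
ls; mkdir -p pics; python3 - <<'E'
from rig import env
import cv2
s=env.state(); print({k:s[k] for k in('t','ee_pos','eef_rot','finger_gap')})
for n in('scene','top'):
    cv2.imwrite(f'pics/{n}0.png',env.get_image(n)[:,:,::-1]); print(n,env.camera_model(n))
E
```

```text
pics
{'t': 0.0, 'ee_pos': array([0.17360708, 0.59981523, 0.232473  ]), 'eef_rot': array([ 1.04806959e-03,  9.90077474e-01, -1.40518628e-01, -1.10854750e-04]), 'finger_gap': 0.08703572813617454}
scene {'fov_y': 50.23762214078448, 'cx': 275.55063366095726, 'cy': 206.36559803329837, 'k1': 0.04351867556290589, 'R': array([[-0.25390596,  0.96722471, -0.00284935],
       [ 0.55311364,  0.14277981, -0.82077964],
       [-0.79347153, -0.20997686, -0.57123783]]), 't': array([ 0.13891389, -0.27194352,  1.47994772])}
top {'fov_y': 56.576866063362054, 'cx': 275.1821312661602, 'cy': 211.66057775081123, 'k1': -0.032824323484121815, 'R': array([[-0.01257755, -0.99951074,  0.02863731],
       [-0.98495706,  0.00744808, -0.17263871],
       [ 0.17234095, -0.03037789, -0.98456883]]), 't': array([0.01202116, 0.55296914, 0.76521225])}
```

View pics/scene0.png

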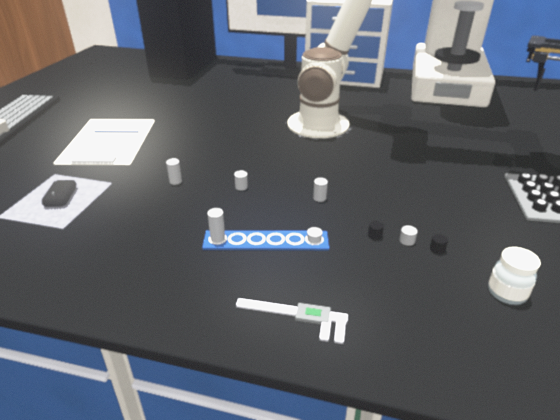

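View pics/top0.png

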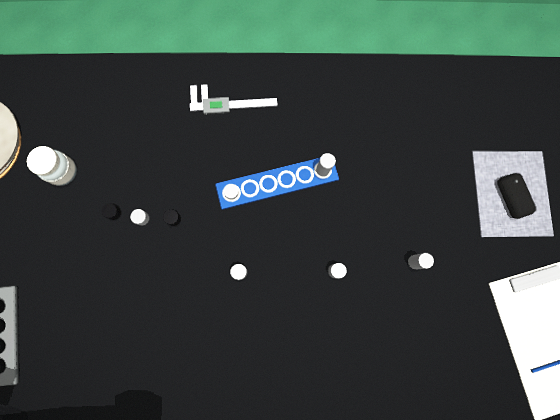

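Scene: loose bars stand at about (174,172), (241,181), (320,189) and (408,236), the last between two black look-alikes. The 70 bar is at (216,226) and the 20 bar at (315,235). In the top view the loose bars are at (425,261), (338,271), (238,272) and (139,217), and the rings run from (231,192) to (327,161).

```bash
cat > h.py <<'E'
import cv2, numpy as np
from rig import env
def K(m): return 210/np.tan(np.radians(m['fov_y']/2))
def cast(n,uv,z):
    m=env.camera_model(n); d=(np.array(uv,float)-[m['cx'],m['cy']])/K(m)
    r=np.linalg.norm(d); q=r
    for _ in range(20): q=r/(1+m['k1']*q*q)
    s=d*(q/r); R,t=np.array(m['R']),np.array(m['t'])
    C=-R.T@t; v=R.T@np.array([*s,1]); return C+v*(z-C[2])/v[2]
def proj(n,X):
    m=env.camera_model(n); c=np.array(m['R'])@X+m['t']; s=c[:2]/c[2]
    return s*(1+m['k1']*(s@s))*K(m)+[m['cx'],m['cy']]
def blobs(mask,lo=20,hi=4000):
    n,l,st,c=cv2.connectedComponentsWithStats(mask.astype(np.uint8))
    return [(st[i],c[i]) for i in range(1,n) if lo<st[i][4]<hi]
E
python3 - <<'E'
from h import *
T=cv2.imread('pics/top0.png'); S=cv2.imread('pics/scene0.png')
g=T.min(2).astype(int)
print('sample top',g[217,130:150],g[261,405:438])
sc={'A':(174,172),'B':(241,181),'C':(320,189),'D':(408,236)}
Sm=(S.min(2)>60)
for st,c in blobs(g>170,60,700):
    print('top',st,c.round(1))
    if not(100<c[0]<440 and 130<c[1]<290): continue
    for h in(.02,.03,.04,.05,.06,.07):
        P=cast('top',c,h); lo=proj('scene',P*[1,1,0]); hi=proj('scene',P)
        print('   ',h,P[:2].round(4),'scene base',lo.round(1),'top',hi.round(1))
for k,(u,v) in sc.items():
    for st,c in blobs(Sm[130:260],20,900):
        if abs(c[0]-u)<12 and abs(c[1]+130-v)<14: print(k,st+[0,130,0,0,0],c+[0,130])
E
```

```text
sample top [188 249 249 247 245 247 247 245 246 248 248 248 246 249 255 151  77  92
 100  55] [ 23  19  11  86  89  87  87  86  87  87  88  86  79  86 255 253 250 251
 251 252 251 250 250 250 250 249 250 255 255  17  33  37  37]
top [320 153  16  16 186] [327.3 160.2]
    0.02 [ 0.6731 -0.1115] scene base [210.8 245.4] top [210.  238.2]
    0.03 [ 0.6699 -0.1098] scene base [212.1 244.7] top [211.  233.8]
    0.04 [ 0.6668 -0.1081] scene base [213.4 243.9] top [211.9 229.3]
    0.05 [ 0.6637 -0.1064] scene base [214.7 243.1] top [212.8 224.8]
    0.06 [ 0.6605 -0.1046] scene base [215.9 242.3] top [213.7 220.2]
    0.07 [ 0.6574 -0.1029] scene base [217.2 241.6] top [214.6 215.7]
top [130 209  16  15 174] [137.6 215.9]
    0.02 [0.5511 0.3002] scene base [408.4 241.1] top [409.9 233.9]
    0.03 [0.5494 0.297 ] scene base [406.9 240.4] top [409.2 229.5]
    0.04 [0.5477 0.2937] scene base [405.3 239.7] top [408.4 225.1]
    0.05 [0.5461 0.2905] scene base [403.8 239. ] top [407.6 220.7]
    0.06 [0.5444 0.2872] scene base [402.3 238.3] top [406.8 216.2]
    0.07 [0.5427 0.284 ] scene 
[... 704 characters left out ...]
scene base [241.3 186.7] top [240.5 173.4]
    0.05 [ 0.4308 -0.1206] scene base [242.  186.8] top [241.1 170.1]
    0.06 [ 0.4306 -0.1187] scene base [242.7 186.8] top [241.7 166.7]
    0.07 [ 0.4303 -0.1168] scene base [243.4 186.9] top [242.2 163.2]
top [230 264  17  16 200] [237.9 271.3]
    0.02 [0.4316 0.0853] scene base [320.3 197.9] top [320.8 191.2]
    0.03 [0.4314 0.0847] scene base [320.1 197.9] top [320.7 187.7]
    0.04 [0.4311 0.084 ] scene base [319.8 197.8] top [320.7 184.2]
    0.05 [0.4309 0.0833] scene base [319.6 197.7] top [320.7 180.6]
    0.06 [0.4307 0.0827] scene base [319.3 197.6] top [320.7 177. ]
    0.07 [0.4305 0.082 ] scene base [319.1 197.5] top [320.6 173.4]
```

```bash
python3 - <<'E'
import cv2,numpy as np
T=cv2.imread('pics/top0.png'); S=cv2.imread('pics/scene0.png')
z=lambda I,u,v,a,b,f:cv2.resize(I[v:v+b,u:u+a],None,fx=f,fy=f,interpolation=cv2.INTER_CUBIC)
cv2.imwrite('pics/z1.png',np.vstack([z(S,155,150,200,100,4),z(T,200,140,160,40,5)]))
E
```

```text
(no output)
```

View pics/z1.png

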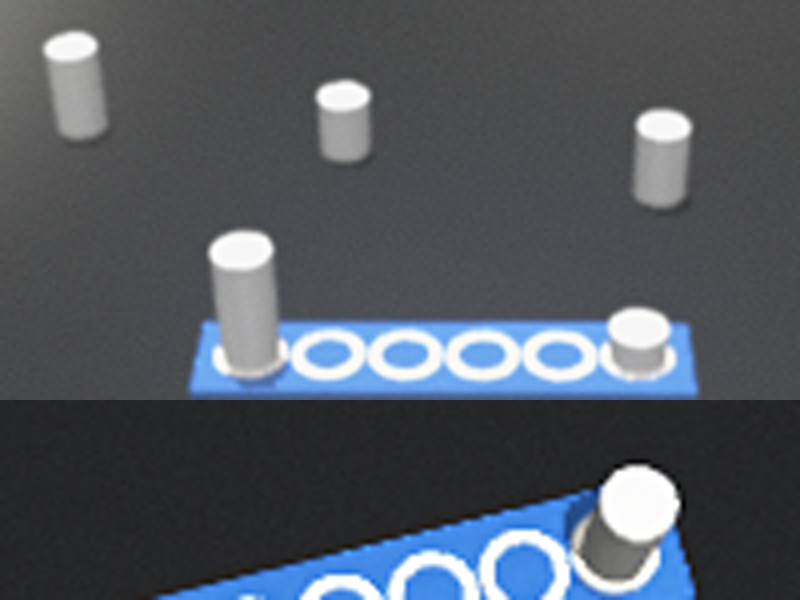

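Heights read from scene and top together: A=(.448,-.299) is bar 60, B=(.431,-.1225) is bar 40, C=(.431,.083) is bar 50, and D=(.549,.297) is bar 30. Next I'll measure the rings and work out the tool yaw.

```bash
cat >> h.py <<'E'
bars={30:(.5494,.2970),40:(.4310,-.1225),50:(.4309,.0833),60:(.4480,-.2994)}
def holes(I):
    hsv=cv2.cvtColor(I,cv2.COLOR_BGR2HSV); b=cv2.inRange(hsv,(95,120,60),(130,255,255))
    return [c for st,c in blobs(b,60,300) if 200<c[0]<350 and 140<c[1]<215]
def togo(P,z):
    "shift in cm along the tool's axes to world P,z, from the measured pose"
    from scipy.spatial.transform import Rotation as Ro
    s=env.state(); q=s['eef_rot']; R=Ro.from_quat([q[1],q[2],q[3],q[0]]).as_matrix()
    return (R.T@(np.array([P[0],P[1],z])-s['ee_pos'])*100).round(2)
E
python3 - <<'E'
from h import *
H=sorted(holes(cv2.imread('pics/top0.png')),key=lambda c:c[0])
M=np.array([cast('top',c,.008)[:2] for c in H]); print(np.array(H).round(1),M.round(4))
print(np.linalg.norm(np.diff(M,axis=0),axis=1)); d=M[0]-M[-1]; print('row dir deg',np.degrees(np.arctan2(d[1],d[0])))
S=cv2.imread('pics/scene0.png');hsv=cv2.cvtColor(S,cv2.COLOR_BGR2HSV);b=cv2.inRange(hsv,(95,120,60),(130,255,255))
for st,c in blobs(b,30,300):
    if 225<c[0]<310 and 225<c[1]<250: print('scene',cast('scene',c,.008)[:2].round(4))
for u in((112,210),(172,216)): print('black',cast('top',u,.03)[:2].round(3))
E
```

```text
[[249.5 187.9]
 [267.8 183.2]
 [286.1 178.7]
 [304.3 174.1]] [[ 0.6137  0.0614]
 [ 0.6242  0.0208]
 [ 0.6342 -0.0201]
 [ 0.6446 -0.0609]]
[0.04187199 0.04213977 0.04209067]
row dir deg 104.20076626144373
scene [ 0.6058 -0.0071]
scene [ 0.6444 -0.0625]
scene [ 0.6341 -0.0217]
scene [0.6237 0.0197]
scene [0.6135 0.0601]
black [0.562 0.352]
black [0.549 0.224]
```

>>> {"name": "move_arm", "arguments": {"targets": [[[0,0,0],10,0.15],[[0,0,0],10,0.15],[[0,0,0],10,0.15],[[0,0,0],10,0.15],[[0,0,0],10,0.15],[[0,0,0],9.6,0.15],[[0,0,0],0,0.15]], "force": 25}}

```text
t: 0.98
ee_pos: [0.1737, 0.6, 0.233]
eef_rot: [0.001, 0.79, -0.613, 0.0]
contact_force: [-0.6, -0.2, 0.3]
finger_gap: 0.0743
grasp_force: 0.0
```

```bash
python3 -c "
from h import *
print(togo(bars[30],.1),env.state()['eef_rot'],env.state()['finger_gap'],env.state()['joint_positions'])"
```

```text
[ 38.66 -28.88  13.33] [ 5.08056939e-04  7.89949353e-01 -6.13171830e-01  2.61339271e-04] 0.07428433036566846 [ 1.54758486e+00  3.85139737e-01  7.23534141e-03 -1.97921236e-04
 -1.19401968e+00 -1.29685506e+00]
```

>>> {"name": "move_arm", "arguments": {"targets": [[[4.3,-3.2,1],0,0.15],[[4.3,-3.2,1],0,0.15],[[4.3,-3.2,1],0,0.15],[[4.3,-3.2,1],0,0.15],[[4.3,-3.2,1],0,0.15],[[4.3,-3.2,1],0,0.15],[[4.3,-3.2,1],0,0.15],[[4.3,-3.2,1],0,0.15],[[4.2,-3.2,1],0,0.15],[[0,0,0],0,0.15]]}}

```text
t: 2.22
ee_pos: [0.5496, 0.2942, 0.1418]
eef_rot: [0.001, 0.789, -0.615, -0.0]
contact_force: [0.4, -0.4, 0.8]
finger_gap: 0.0742
grasp_force: 0.0
```

```bash
python3 -c "
from h import *
print(togo(bars[30],.014),env.state()['ee_pos'],np.abs(env.state()['joint_velocities']).max())
cv2.imwrite('pics/t1.png',env.get_image('top')[:,:,::-1])"
```

```text
[-0.3  -0.08 12.78] [0.54957743 0.29416853 0.14180445] 0.05879920719261677
```

View pics/t1.png

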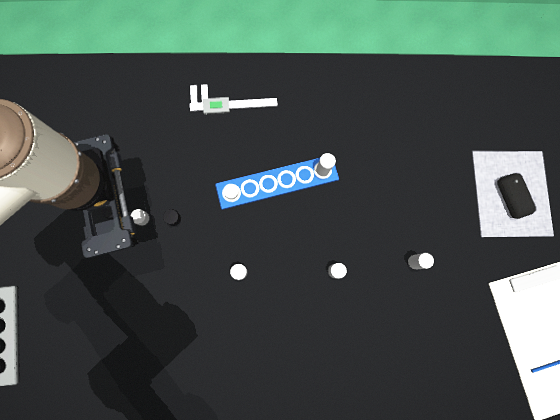

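The top view shows the gripper over bar 30, whose top is at about (139,217). The body is offset left by parallax, and the jaws close across the black neighbours' line. Going down now.

>>> {"name": "move_arm", "arguments": {"targets": [[[-0.3,-0.1,4],0,0.15],[[0,0,4],0,0.15],[[0,0,3],0,0.15],[[0,0,1.6],0,0.15],[[0,0,0],0,0.15],[[0,0,0],0,0.5],[[0,0,0],0,0.8],[[0,0,0],0,0.8],[[0,0,0],0,0.8],[[0,0,0],0,0.8]]}}

```text
t: 3.52
ee_pos: [0.5483, 0.3003, 0.0177]
eef_rot: [-0.0, 0.789, -0.614, 0.0]
contact_force: [-0.1, -1.2, 0.0]
finger_gap: 0.0318
grasp_force: 1.5
```

>>> {"name": "move_arm", "arguments": {"targets": [[[0,0,0],0,0.3],[[0,0,0],0,0.3],[[0.35,0,0.2],0,0.3],[[0,0,0],0,0.3],[[0,0,0],0,0.8],[[0,0,0],0,0.8],[[0,0,0],0,0.8],[[0,0,0],0,0.8],[[0,0,0],0,0.8]]}}

```text
t: 4.65
ee_pos: [0.5491, 0.297, 0.0156]
eef_rot: [-0.0, 0.789, -0.614, 0.0]
contact_force: [0.2, -0.1, -0.1]
finger_gap: 0.0313
grasp_force: 25.0
```

```bash
python3 -c "
from h import *
print(togo(bars[30],.014),env.state()['finger_gap'])"
```

```text
[ 0.   -0.03  0.16] 0.03128256427820228
```

>>> {"name": "move_arm", "arguments": {"targets": [[[0,0,-4],0,0.8],[[0,0,-4],0,0.8],[[4,-0.1,0],0,0.8],[[5,-0.1,0],0,0.8],[[5,-0.1,0],0,0.8],[[5,-0.1,0],0,0.8],[[4,-0.1,0],0,0.8],[[1.4,0,0],0,0.8],[[0,0,0],0,0.8],[[0,0,0],0,0.8]]}}

```text
t: 5.9
ee_pos: [0.6137, 0.0627, 0.0954]
eef_rot: [0.0, 0.79, -0.613, -0.0]
contact_force: [-0.3, 1.0, -1.7]
finger_gap: 0.0311
grasp_force: 25.0
```

```bash
python3 -c "
from h import *
s=env.state();print(togo((.6137,.0614),.0246),s['ee_pos'],s['grasp_force'],s['joint_velocities'].round(3))"
```

```text
[0.13 0.03 7.08] [0.61367964 0.06269322 0.09538621] 25.000065159983933 [ 0.01  -0.     0.001  0.005 -0.     0.002]
```

>>> {"name": "move_arm", "arguments": {"targets": [[[0.1,0,3],0,0.8],[[0,0,2.5],0,0.8],[[0,0,1],0,0.8],[[0,0,0],0,0.8],[[0,0,0],0,0.8]]}}

```text
t: 6.52
ee_pos: [0.6151, 0.0613, 0.0317]
eef_rot: [-0.001, 0.79, -0.614, 0.001]
contact_force: [0.6, 0.7, -1.6]
finger_gap: 0.0315
grasp_force: 25.0
```

```bash
python3 -c "
from h import *
s=env.state();print(togo((.6137,.0614),.0236),s['ee_pos'])"
```

```text
[-0.04  0.13  0.81] [0.61506175 0.0613087  0.03167812]
```

>>> {"name": "move_arm", "arguments": {"targets": [[[0,0.1,0.4],0,0.8],[[0,0,0.3],0,0.8],[[0,0,0.1],0,0.8],[[0,0,0],0,0.8]]}}

```text
t: 7.02
ee_pos: [0.6133, 0.0604, 0.0235]
eef_rot: [-0.0, 0.789, -0.614, 0.0]
contact_force: [-2.5, 0.4, 4.8]
finger_gap: 0.0314
grasp_force: 25.0
```

```bash
python3 -c "
from h import *
s=env.state();print(togo((.6137,.0614),.0236),s['ee_pos'])
cv2.imwrite('pics/z2.png',cv2.resize(env.get_image('scene')[190:280,190:340,::-1],None,fx=5,fy=5,interpolation=2))"
```

```text
[-0.09 -0.06 -0.01] [0.61330577 0.06042063 0.02354826]
```

View pics/z2.png

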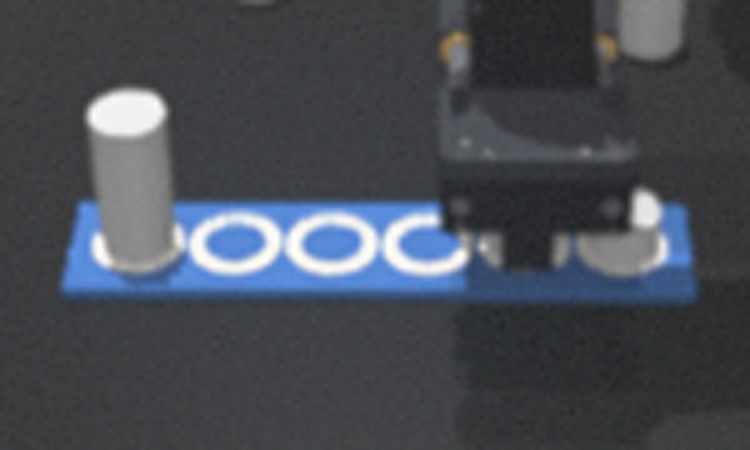

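The bar touches the plate (4.8 N) inside its ring at about (525,245) in the crop. Releasing it and moving towards bar 50.

>>> {"name": "move_arm", "arguments": {"targets": [[[0,0,0],0,0.4],[[0,0,0],0,0.15],[[0,0,0],0,0.15],[[0,0,-5],0,0.15],[[0,0,-5],0,0.15],[[-1.7,4.3,0],0,0.15],[[-1.6,4.3,0],0,0.15],[[-1.6,4.3,0],0,0.15],[[-1.7,4.3,0],0,0.15],[[0,0,0],0,0.15]]}}

```text
t: 8.32
ee_pos: [0.4273, 0.0815, 0.1226]
eef_rot: [0.001, 0.79, -0.613, -0.0]
contact_force: [0.4, 0.4, -0.1]
finger_gap: 0.0736
grasp_force: 0.0
```

```bash
python3 - <<'E'
from h import *
s=env.state();print(togo(bars[50],.03),s['ee_pos'],s['finger_gap'])
I=env.get_image('top')[:,:,::-1].copy();cv2.imwrite('pics/t2.png',I)
for st,c in blobs(I.min(2)>170,60,700):
    if 225<c[0]<270 and 150<c[1]<205: print(st,c,cast('top',c,.038))
cv2.imwrite('pics/z3.png',cv2.resize(I[130:220,200:350],None,fx=5,fy=5,interpolation=2))
E
```

```text
[-0.08 -0.41  9.26] [0.42725585 0.08149111 0.12256406] 0.07363153905155004
[241 175  36  22 335] [256.34328358 185.15223881] [0.6124952  0.04560461 0.038     ]
[223 184  18  18 216] [231.04166667 191.80555556] [0.5982967  0.09933336 0.038     ]
```

View pics/z3.png

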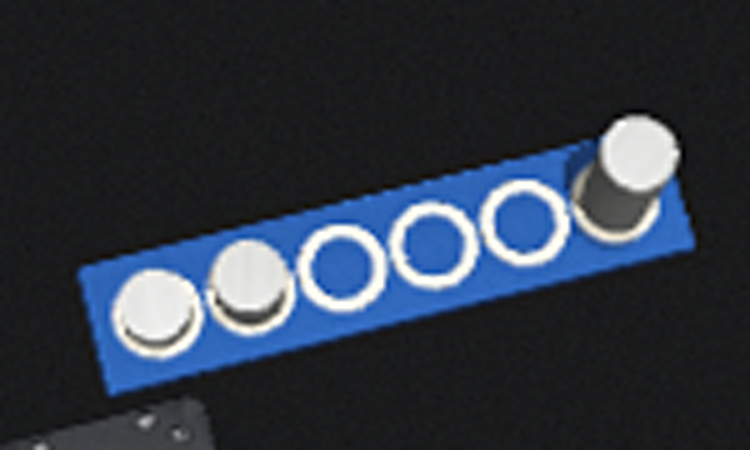

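Bar 30 stands on its ring, with its top at crop (250,272), close to centred. I'll quantify the offset while going down on bar 50.

>>> {"name": "move_arm", "arguments": {"targets": [[[-0.1,-0.4,4],0,0.15],[[0,0,3],0,0.15],[[0,0,1.7],0,0.15],[[0,0,0],0,0.15],[[0,0,0],0,0.15]]}}

```text
t: 9.0
ee_pos: [0.4351, 0.0844, 0.036]
eef_rot: [-0.001, 0.789, -0.614, 0.0]
contact_force: [0.4, -0.1, 0.6]
finger_gap: 0.0739
grasp_force: 0.0
```

```bash
python3 - <<'E'
from h import *
s=env.state();print(togo(bars[50],.03),s['ee_pos'])
I=cv2.imread('pics/t2.png');hs=cv2.cvtColor(I,cv2.COLOR_BGR2HSV)
# top disc is neutral grey ~215, ring is warm white; print profiles
for (x,y,z) in((.6137,.0614,.038),(.6137-.0103,.0614+.0407,.028)): print('ideal top centre',proj('top',np.array([x,y,z])))
g=I.min(2).astype(int)
print(g[184,238:262]);print(g[172:200,250]);print(g[191,220:243]);print(g[180:206,231])
E
```

```text
[-0.    0.44  0.6 ] [0.43510982 0.08436648 0.03600313]
ideal top centre [248.92679115 184.64424098]
ideal top centre [230.15390744 190.53279918]
[ 45  48  45  70 171 232 226 224 225 228 225 220 226 227 226 225 220 224
 218 190 125 171 244 236]
[ 26  24  23  44  43  57 213 224 223 224 222 222 226 225 226 227 227 228
 231 239 111  70  68 185 225  92  43  49]
[ 46  40 125 214 233 230 230 228 230 232 236 233 232 233 232 233 237 224
 186 242 134 103 211]
[ 44  44  43  68 228 230 231 231 232 232 233 233 235 236 237 238 240 235
 111 139 215 155  59  46  49  54]
```

>>> {"name": "move_arm", "arguments": {"targets": [[[0,0.4,0.6],0,0.15],[[0,0,0],0,0.15],[[0,0,0],0,0.15]]}}

```text
t: 9.38
ee_pos: [0.4302, 0.0831, 0.0298]
eef_rot: [-0.0, 0.789, -0.614, 0.0]
contact_force: [-0.3, 0.3, 0.1]
finger_gap: 0.074
grasp_force: 0.0
```

```bash
python3 -c "
from h import *
s=env.state();print(togo(bars[50],.03),s['ee_pos'])"
```

```text
[-0.   -0.08 -0.02] [0.43015976 0.08309965 0.02984752]
```

>>> {"name": "move_arm", "arguments": {"targets": [[[0,0,0],0,0.8],[[0,0,0],0,0.8],[[0,0,0],0,0.8],[[0,0,0],0,0.8],[[0,0,0],0,0.8],[[0,0,0],0,0.8]]}}

```text
t: 10.12
ee_pos: [0.4302, 0.0831, 0.0296]
eef_rot: [-0.0, 0.789, -0.614, 0.0]
contact_force: [1.0, -0.3, -0.5]
finger_gap: 0.0315
grasp_force: 25.0
```

>>> {"name": "move_arm", "arguments": {"targets": [[[0,0,-4],0,0.8],[[0,0,-4],0,0.8],[[3,-3.4,0],0,0.8],[[3,-3.4,0],0,0.8],[[3,-3.4,0],0,0.8],[[3,-3.5,0],0,0.8],[[2.9,-3.5,0],0,0.8],[[0,0,0],0,0.8],[[0,0,0],0,0.8],[[0,0,0],0,0.8]]}}

```text
t: 11.38
ee_pos: [0.6322, -0.0186, 0.1092]
eef_rot: [0.0, 0.79, -0.614, -0.001]
contact_force: [0.2, -0.1, -2.1]
finger_gap: 0.0311
grasp_force: 25.0
```

```bash
python3 -c "
from h import *
s=env.state();print(togo((.634,-.0193),.038),s['ee_pos'],s['grasp_force'])"
```

```text
[ 0.11 -0.17  7.12] [ 0.63221741 -0.01862986  0.1092183 ] 24.999674325808883
```

>>> {"name": "move_arm", "arguments": {"targets": [[[0.1,-0.1,3],0,0.8],[[0,0,2.5],0,0.8],[[0,0,1],0,0.8],[[0,0,0],0,0.8],[[0,0,0],0,0.8],[[0,0,0],0,0.8]]}}

```text
t: 12.12
ee_pos: [0.6353, -0.0196, 0.0458]
eef_rot: [-0.001, 0.789, -0.614, 0.001]
contact_force: [1.3, 0.8, -2.9]
finger_gap: 0.0311
grasp_force: 25.0
```

```bash
python3 -c "
from h import *
s=env.state();print(togo((.634,-.0193),.038),s['ee_pos'],s['grasp_force'])"
```

```text
[-0.06  0.12  0.78] [ 0.6353337  -0.01958884  0.04576868] 24.9995333282277
```

>>> {"name": "move_arm", "arguments": {"targets": [[[-0.05,0.1,0.4],0,0.8],[[0,0,0.3],0,0.8],[[0,0,0.1],0,0.8],[[0,0,0],0,0.8],[[0,0,0],0,0.8]]}}

```text
t: 12.75
ee_pos: [0.6334, -0.0195, 0.0376]
eef_rot: [0.0, 0.789, -0.614, -0.0]
contact_force: [-2.1, 0.6, 5.2]
finger_gap: 0.0314
grasp_force: 25.0
```

>>> {"name": "move_arm", "arguments": {"targets": [[[0,0,0],0,0.4],[[0,0,0],0,0.15],[[0,0,0],0,0.15],[[0,0,-5],0,0.15],[[0,0,-5],0,0.15],[[1.2,5.5,0],0,0.15],[[1.3,5.5,0],0,0.15],[[1.2,5.5,0],0,0.15],[[1.3,5.5,0],0,0.15],[[0,0,0],0,0.15]]}}

```text
t: 14.0
ee_pos: [0.4289, -0.1233, 0.1365]
eef_rot: [0.0, 0.788, -0.615, -0.001]
contact_force: [-0.1, 0.5, -0.1]
finger_gap: 0.0739
grasp_force: 0.0
```

>>> {"name": "move_arm", "arguments": {"targets": [[[0,0,4],0,0.15],[[0,0,3],0,0.15],[[0,0,1.7],0,0.15],[[0,0,1],0,0.15],[[0,0,0],0,0.15],[[0,0,0],0,0.15],[[0,0,0],0,0.15]]}}

```text
t: 14.88
ee_pos: [0.4333, -0.1221, 0.0403]
eef_rot: [-0.001, 0.789, -0.614, 0.001]
contact_force: [0.2, 0.0, -0.3]
finger_gap: 0.074
grasp_force: 0.0
```

```bash
python3 - <<'E'
from h import *
s=env.state();print(togo(bars[40],.023),s['ee_pos'],s['finger_gap'])
I=env.get_image('top')[:,:,::-1].copy()
print(proj('top',np.array([.6342,-.0201,.058])))
cv2.imwrite('pics/z4.png',cv2.resize(I[130:220,200:350],None,fx=5,fy=5,interpolation=2))
E
```

```text
[-0.02  0.23  1.73] [ 0.43326406 -0.12210951  0.04025722] 0.07396945307148549
[287.48241461 172.62990999]
```

View pics/z4.png

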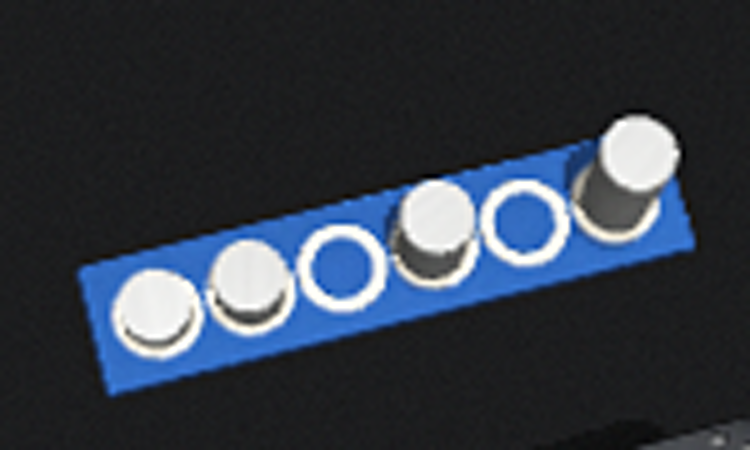

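Bar 50 has its top at crop (436,217), within about 1 mm of ideal. Now gripping bar 40.

>>> {"name": "move_arm", "arguments": {"targets": [[[0,0.2,1],0,0.15],[[0,0,0.7],0,0.15],[[0,0,0],0,0.15],[[0,0,0],0,0.15],[[0,0,0],0,0.8],[[0,0,0],0,0.8],[[0,0,0],0,0.8],[[0,0,0],0,0.8],[[0,0,0],0,0.8],[[0,0,0],0,0.8]]}}

```text
t: 16.18
ee_pos: [0.4305, -0.1227, 0.0226]
eef_rot: [0.0, 0.789, -0.614, -0.0]
contact_force: [-0.2, -0.2, 1.3]
finger_gap: 0.0308
grasp_force: 25.0
```

```bash
python3 -c "
from h import *
s=env.state();print(togo(bars[40],.023),togo((.624,.0213),.13))"
```

```text
[-0.01 -0.05 -0.04] [ -9.19 -22.29 -10.75]
```

>>> {"name": "move_arm", "arguments": {"targets": [[[0,0,-4],0,0.8],[[0,0,-5],0,0.8],[[-1.8,-4.4,0],0,0.8],[[-1.8,-4.5,0],0,0.8],[[-1.8,-4.5,0],0,0.8],[[-1.9,-4.5,0],0,0.8],[[-1.9,-4.4,0],0,0.8],[[0,0,0],0,0.8],[[0,0,0],0,0.8],[[0,0,0],0,0.8]]}}

```text
t: 17.42
ee_pos: [0.6229, 0.0207, 0.1121]
eef_rot: [0.001, 0.789, -0.614, -0.001]
contact_force: [0.3, -0.4, -3.1]
finger_gap: 0.031
grasp_force: 25.0
```

>>> {"name": "move_arm", "arguments": {"targets": [[[0,0,4],0,0.8],[[0,0,2.5],0,0.8],[[0,0,0.5],0,0.8],[[0,0,0],0,0.8],[[0,0,0],0,0.8],[[0,0,0],0,0.8]]}}

```text
t: 18.18
ee_pos: [0.6248, 0.0216, 0.0438]
eef_rot: [-0.001, 0.789, -0.614, 0.001]
contact_force: [0.1, -0.1, -3.3]
finger_gap: 0.0312
grasp_force: 25.0
```

```bash
python3 -c "
from h import *
s=env.state();print(togo((.624,.0213),.0306),s['ee_pos'])"
```

```text
[0.01 0.09 1.32] [0.62481839 0.02157265 0.04379347]
```

>>> {"name": "move_arm", "arguments": {"targets": [[[0,0.05,0.6],0,0.8],[[0,0,0.5],0,0.8],[[0,0,0.2],0,0.8],[[0,0,0],0,0.8],[[0,0,0],0,0.8],[[0,0,0],0,0.8]]}}

```text
t: 18.92
ee_pos: [0.6235, 0.0213, 0.0306]
eef_rot: [0.0, 0.79, -0.614, -0.0]
contact_force: [-3.7, 0.8, 6.0]
finger_gap: 0.0315
grasp_force: 25.0
```

>>> {"name": "move_arm", "arguments": {"targets": [[[0,0,0],0,0.4],[[0,0,0],0,0.15],[[0,0,0],0,0.15],[[0,0,-5],0,0.15],[[0,0,-5],0,0.15],[[3.8,3.5,0],0,0.15],[[3.8,3.5,0],0,0.15],[[3.8,3.6,0],0,0.15],[[3.8,3.6,0],0,0.15],[[3.8,3.5,0],0,0.15]]}}

```text
t: 20.18
ee_pos: [0.4981, -0.2078, 0.1297]
eef_rot: [-0.0, 0.789, -0.614, 0.0]
contact_force: [1.1, -0.6, 0.1]
finger_gap: 0.0741
grasp_force: 0.0
```

>>> {"name": "move_arm", "arguments": {"targets": [[[3.8,3.6,0],0,0.15],[[4,3.6,0],0,0.15],[[0,0,0],0,0.15],[[0,0,3],0,0.15],[[0,0,3],0,0.15],[[0,0,1.5],0,0.15],[[0,0,0],0,0.15],[[0,0,0],0,0.15],[[0,0,0],0,0.15]]}}

```text
t: 21.3
ee_pos: [0.4492, -0.2999, 0.0557]
eef_rot: [-0.0, 0.789, -0.614, 0.001]
contact_force: [0.4, -0.3, -0.5]
finger_gap: 0.0743
grasp_force: 0.0
```

```bash
python3 - <<'E'
from h import *
s=env.state();print(togo(bars[60],.038),s['ee_pos'],s['finger_gap'])
I=env.get_image('top')[:,:,::-1].copy()
print(proj('top',np.array([.6242,.0208,.048])))
cv2.imwrite('pics/z5.png',cv2.resize(I[130:220,200:350],None,fx=5,fy=5,interpolation=2))
E
```

```text
[-0.08  0.11  1.77] [ 0.44921149 -0.29994052  0.05568539] 0.07429104710807015
[267.97257555 178.56951144]
```

View pics/z5.png

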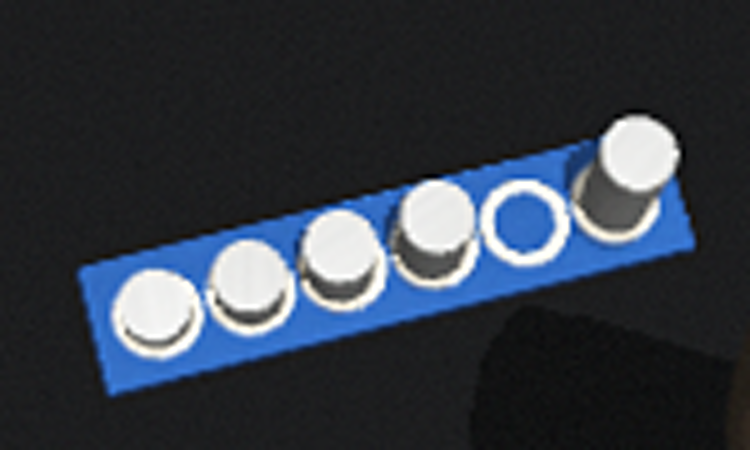

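Bar 40 has its top at crop (340,247), where (340,243) is ideal, so it sits well on its ring. Now gripping bar 60.

>>> {"name": "move_arm", "arguments": {"targets": [[[-0.1,0.1,1],0,0.15],[[0,0,0.7],0,0.15],[[0,0,0],0,0.15],[[0,0,0],0,0.15],[[0,0,0],0,0.8],[[0,0,0],0,0.8],[[0,0,0],0,0.8],[[0,0,0],0,0.8],[[0,0,0],0,0.8],[[0,0,0],0,0.8]]}}

```text
t: 22.6
ee_pos: [0.447, -0.2991, 0.0376]
eef_rot: [0.0, 0.789, -0.614, -0.0]
contact_force: [-0.4, -0.8, 0.9]
finger_gap: 0.0313
grasp_force: 25.0
```

```bash
python3 -c "
from h import *
s=env.state();print(togo(bars[60],.038),togo((.6446,-.0603),.15))"
```

```text
[ 0.06 -0.09 -0.04] [-18.28 -25.02 -11.24]
```

>>> {"name": "move_arm", "arguments": {"targets": [[[0,0,-5],0,0.8],[[0,0,-6],0,0.8],[[-3,-4.1,0],0,0.8],[[-3,-4.1,0],0,0.8],[[-3.1,-4.2,0],0,0.8],[[-3.1,-4.2,0],0,0.8],[[-3.1,-4.2,0],0,0.8],[[-3,-4.2,0],0,0.8],[[0,0,0],0,0.8],[[0,0,0],0,0.8]]}}

```text
t: 23.85
ee_pos: [0.6432, -0.06, 0.146]
eef_rot: [0.001, 0.789, -0.614, -0.001]
contact_force: [-0.3, -0.1, -2.6]
finger_gap: 0.0314
grasp_force: 25.0
```

>>> {"name": "move_arm", "arguments": {"targets": [[[0,0,0],0,0.8],[[0,0,2],0,0.8],[[0,0,0],0,0.8],[[0,0,0],0,0.8],[[0,0,0],0,0.8]]}}

```text
t: 24.48
ee_pos: [0.6448, -0.0604, 0.1286]
eef_rot: [-0.001, 0.789, -0.614, 0.001]
contact_force: [-0.5, -0.5, -3.0]
finger_gap: 0.0315
grasp_force: 25.0
```

```bash
python3 -c "
from h import *
s=env.state();print(togo((.6446,-.0603),.0456),s['ee_pos'])"
```

```text
[-0.02  0.03  8.3 ] [ 0.64480623 -0.06041367  0.12855257]
```

>>> {"name": "move_arm", "arguments": {"targets": [[[0,0,3],0,0.8],[[0,0,3],0,0.8],[[0,0,1.3],0,0.8],[[0,0,0],0,0.8],[[0,0,0],0,0.8],[[0,0,0],0,0.8]]}}

```text
t: 25.22
ee_pos: [0.6453, -0.06, 0.056]
eef_rot: [-0.001, 0.789, -0.614, 0.001]
contact_force: [0.8, -0.2, -3.0]
finger_gap: 0.0313
grasp_force: 25.0
```

```bash
python3 -c "
from h import *
s=env.state();print(togo((.6446,-.0603),.0456),s['ee_pos'])"
```

```text
[0.01 0.08 1.04] [ 0.64531894 -0.06003922  0.05602139]
```

>>> {"name": "move_arm", "arguments": {"targets": [[[0,0.05,0.5],0,0.8],[[0,0,0.4],0,0.8],[[0,0,0.1],0,0.8],[[0,0,0],0,0.8],[[0,0,0],0,0.8],[[0,0,0],0,0.8]]}}

```text
t: 25.98
ee_pos: [0.6438, -0.0603, 0.0456]
eef_rot: [0.0, 0.789, -0.614, 0.0]
contact_force: [-3.8, 0.8, 5.4]
finger_gap: 0.0312
grasp_force: 25.0
```

Contact. Release, lift and back off.

>>> {"name": "move_arm", "arguments": {"targets": [[[0,0,0],0,0.4],[[0,0,0],0,0.15],[[0,0,0],0,0.15],[[0,0,-5],0,0.15],[[0,0,-5],0,0.15],[[0,5.5,0],0,0.15],[[0,5.5,0],0,0.15],[[0,5.5,0],0,0.15],[[0,3,0],0,0.15],[[0,0,0],0,0.15]]}}

```text
t: 27.22
ee_pos: [0.4531, -0.1088, 0.1449]
eef_rot: [-0.0, 0.789, -0.614, 0.0]
contact_force: [-0.0, -0.7, -0.2]
finger_gap: 0.0742
grasp_force: 0.0
```

```bash
python3 - <<'E'
from h import *
print(proj('top',np.array([.6446,-.0609,.068])))
I=env.get_image('top')[:,:,::-1]; S=env.get_image('scene')[:,:,::-1]
f=lambda a:cv2.resize(a,None,fx=5,fy=5,interpolation=2)
cv2.imwrite('pics/z6.png',np.vstack([f(I[140:205,200:350]),f(S[200:253,190:340])]))
E
```

```text
[307.25956262 166.41400339]
```

View pics/z6.png

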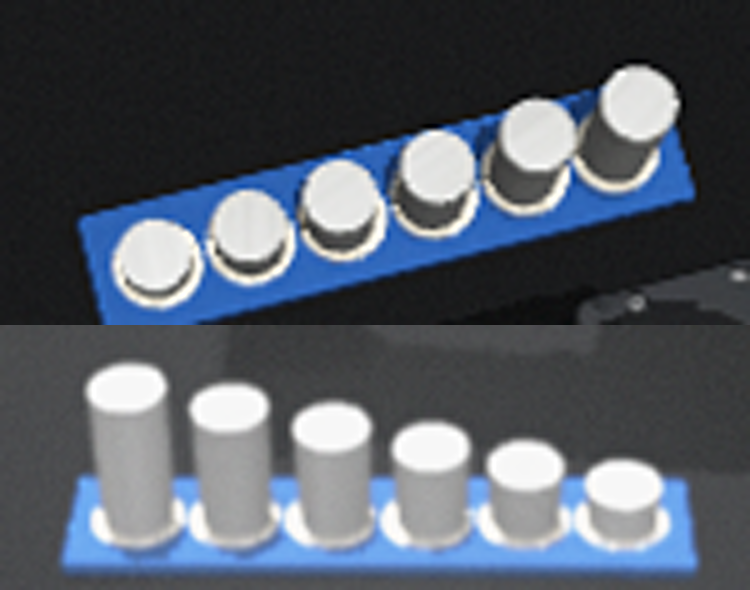

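All six bars stand in rising order on their rings. Bar 60's top is at crop (538,134), which matches ideal, and the arm is clear of everything.

```bash
python3 -c "
from rig import env
print(env.job_done())"
```

```text
the job is handed in; nothing more can be done
None
```

The job is handed in at about 27 s: the four loose bars stand upright on their marks, each within about 2 mm of centre, so the row rises from 20 to 70 mm, and neither the end bars nor the black look-alikes were moved.

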